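# Crack open the optics dry box

## Robot

A 7-joint arm with a two-finger parallel gripper is mounted at the origin on the work surface. World frame = base frame: x ahead of the robot, y to its left, z up, the work surface at z = 0. Lengths are in m, angles in degrees, forces in N, time in s.
With the tool pointing down it reaches from about 0.35 to 0.775 m from the base axis. Payload 3.1 kg.
Tool frame: the origin (TCP) lies on the centre line of the jaws, within the pads' length; the fingertips stand 17 mm ahead of it and the grasp point (between the pads) lies 2 mm behind it (robot.tip_reach is the distance from the TCP to the fingertips, in m); z points along the fingers, y is the line along which they close (so a half turn about z gives the same grasp; the last joint's range is limited). The gripper opens to 85 mm and grips with 20 to 120 N. Pads are 22 mm wide; open, the fingers measure 114 mm over their backs; the gripper's body (76 mm by 85 mm) begins 54 mm behind the grasp point. The pads swing forward as they close: fully open they stand 13 mm farther back than shut.
Start: joints at [67.454, 17.813, 0.802, 86.603, -0.252, 75.585, -1.558], TCP at [0.19, -0.516, 0.248] pointing down, gripper open.
Joint ranges: [-154.91, 154.91], [-16.99, 109.72], [-72.82, 74.43], [7.12, 147.25], [-82.49, 262.49], [11.32, 116.49], [-174.64, 174.64]. Speed limits (degrees/s): [159.86, 159.86, 180, 180, 180, 180, 180].

## Interface

Orientations are given as [roll, pitch, yaw] about the fixed x, y, z axes, in that order (R = Rz(yaw) Ry(pitch) Rx(roll)).
In Python, from station import robot, fingers, vision, workorder, recognise gives the robot as it stands. Calls block until the motion is done:
- robot.move_to(position, orientation): joint-space move of the TCP to a pose.
- robot.line_to(position, orientation=None, velocity=0.15, f_stop=None): straight line of the TCP; orientation=None keeps the orientation; velocity is the mean speed in m/s. With f_stop (N) it stops when the force on the tool has changed by that much, and returns True; else False.
- robot.move_j(angles): joint-space move.
- fingers.gripper_to(opening, force=None): opening from 0.0 (shut) to 1.0 (fully open); force is the grip in N (None keeps the last); returns when the fingers have stopped.
- robot.pause(seconds).
- robot.inverse_kinematics(position, orientation): joint angles nearest the present ones, or None.
- vision.grab_frame(name): name is "scene" or "top" or "wrist"; returns the picture (420x560x3 uint8, red, green, blue); there is no depth.
- vision.calibration(name): a dict with "mtx" (3x3 intrinsics, pixels), "extrinsics" (4x4, takes a point from world to camera coordinates); the wrist camera has in their place "T_tool_cam" (4x4, takes a point from camera to tool coordinates, whose origin is the TCP and whose axes are the flange's). Camera axes: x right, y up, looking along -z (the intrinsics and any distortion apply to the point x, -y, -z); pixel columns grow to the right and rows downward; lengths in m; the calibration is good to about 2 mm. A picture is of the moment at which its call begins: read the wrist's pose just before it. calibration takes no time and is no camera call.
A pose or a line that the arm cannot do raises robot.PlanningError and nothing moves.
- workorder.close_job(): hands the job in; it is judged then, once.
Trained networks look in the newest picture that a camera, given by its name, has taken for a name from the list of things; names that differ only in an ending like _2 or _b are one class to them, and where a whole thing is asked for, a point or a joint stands for the part that bears it (a point fixed in the world has none). Each returns a list of dicts, best first, with "p" (0 to 1); they miss things now and then, are a little off and sometimes report something else, mostly with a low value. They report only what shows in the picture. A call takes as long as a camera call.
- recognise(label, camera): "rect" ([centre column, centre row, width, height] in pixels, round what is visible of it).
Readings, each from a call of its own:
- robot.current_time_s(): time.
- robot.current_joint_positions(): joint angles.
- robot.current_dq(): joint speeds.
- robot.current_joint_torque(): joint torques, N m.
- robot.current_tool_pos(): TCP position.
- robot.current_eef_rot(): TCP orientation.
- robot.current_contact_force(): force on the tool from outside, world axes, zero at the start.
- robot.current_torque(): the same for the moment, N m.
- robot.current_finger_gap(): opening from 0.0 (shut) to 1.0 (fully open).
- robot.current_gripper_force(): force on a finger pad.
Only numpy, scipy, OpenCV 4.12 (cv2) and the standard library are available. Lean on these libraries where they do the work, as an engineer would, in place of code of your own. Each camera call takes 0.05 s, during which the arm holds its last target. There are 200 camera calls.

## Task

Air the optics dry box on the microscope desk: turn its red catch clockwise through its quarter turn to unlock the lid, then pull the lid up by the steel bar handle until the sticky gasket lets go, without flinging it wide. Finish while still holding the handle, keeping the lid still and only slightly open, its front edge about 3 cm up; leave the other things on the desk where they are.

Things in the scene. Friction and masses are not known exactly. Their poses are not given: they have to be found in the camera images.
- drybox: optics dry box fixed to the desk: pale tub 200 (x) x 260 (y) x 120 mm high, hinged lid with clear window. Origin: centre of its underside; front = -x. In this frame, lid shut (mm): hinge line along y at x 108, z 128; lid top z 138; lid's front edge 214 from the hinge line; catch axis x -64, y 85; handle centre x -76, y -45, z 170. A blue gasket runs round the rim
- lid (a joint): lid angle, rad: 0 shut, grows as the front edge rises (max 1.4). About 0.6 kg; falls shut if let go. The gasket holds it: about 12 to 21 N up at the handle starts it, then the resistance falls and the seal is broken by 0.06 rad; after that only the weight (3 to 5 N at the handle) remains. 0.14 rad puts the front edge 30 mm up
- catch (a joint): catch angle, rad: 0 locked (wing points across the front edge, along the box's x), 1.57 free, at its stop (wing along the box's y). Grows clockwise seen from above, rubs lightly (0.06 N m), stays where it is left and keeps the lid locked below about 1.1
- catch_grip (a point): where to grip the catch: on its upright axis, 27 mm above the lid's top. The catch is a red upright wing 44 mm long, 12 mm thick, its top 38 mm above the lid, on a black disc 34 mm wide. The point's x axis lies along the wing and turns with it
- handle: the steel bar handle on the lid's front rail: a round bar 12 mm thick and 90 mm long, along its y axis (the hinge's direction), on two posts 39 mm either side of its middle. Origin: middle of the bar, 32 mm above the lid's top (free space below the bar 26 mm) and 184 mm in front of and 42 mm above the hinge line; it tilts with the lid
- mailer: bystander: light-blue slide mailer, 85 x 32 x 16 mm, origin under its centre
- oil: bystander: amber dropper bottle of immersion oil, 30 mm wide, 62 mm high, origin under its centre
- forceps: bystander: steel forceps lying in front of the box, 120 x 10 x 9 mm, origin under their centre
- mug: bystander: blue mug, 80 mm wide, 92 mm high, origin under its centre
- carton: bystander: white and blue carton of slides, 85 x 80 x 30 mm, origin under its centre
- canister: bystander: cream objective canister with black lid, 48 mm wide, 68 mm high, origin under its centre
- marker: bystander: black and green marker pen lying down, 130 x 12 x 12 mm, origin under its centre

How it is judged (in metres and radians):
On the way, in this order (a step that is already met when the one before it is completed fails the run):
1. the catch is turned free (past 1.2 rad) with the lid still down (value of joint catch above 1.2 rad and value of joint lid below 0.03 rad), for 0.2 s.
2. the lid is pulled free of the gasket by the handle (value of joint lid above 0.065 rad and contact force between the fingers and handle above 0.5 N), for 0.1 s.
At the end, for the whole second after the job is handed in: the catch is free (past 1.1 rad); the lid is held still (under 0.08 rad/s) by the fingers on its handle (over 1 N), ajar between 0.075 and 0.26 rad (front edge about 16 to 55 mm up); every bystander is within 30 mm of where it was (value of joint lid between 0.075 and 0.26 rad and velocity of joint lid between -0.08 and 0.08 rad/s and value of joint catch above 1.1 rad and contact force between the fingers and handle above 1 N and distance of each of mailer, oil, forceps, mug, carton, canister, marker from where it was at the start of the episode below 0.03 m); the arm keeps its last pose, push and grip.
It fails at once if the lid is flung open (past 0.42 rad, front edge about 90 mm up) (value of joint lid above 0.42 rad).
It fails at once if a bystander is pushed more than 30 mm (distance of any of mailer, oil, forceps, mug, carton, canister, marker from where it was at the start of the episode above 0.03 m).
It also fails if it takes over 48 s, if anything falls off the work surface, if the arm or the gripper's body presses on something with over 40 N, if the wrist force passes 120 N, or if a joint passes its speed limit or range.

## Working session

There is one attempt and no reset: what is moved stays moved. The work goes in short steps, each a Python script; the robot and the scene stay as the last script left them, time stands still between calls to the robot, and variables do not carry over. Pictures are saved under pics/ and viewed, at most 10 in all, crops included, and the job is handed in when it is done.

```bash
mkdir -p pics; ls; cat > h.py <<'E'
from station import robot, fingers, vision, workorder, recognise
import numpy as np, cv2
from scipy.spatial.transform import Rotation as R
def save(n,f): 
    im=vision.grab_frame(n); cv2.imwrite('pics/'+f,im[:,:,::-1]); return im
def camT(n):
    c=vision.calibration(n); K=np.array(c['mtx'])
    if 'extrinsics' in c: return K,np.array(c['extrinsics']),c
    T=np.eye(4); T[:3,3]=robot.current_tool_pos(); T[:3,:3]=R.from_euler('xyz',robot.current_eef_rot(),degrees=True).as_matrix()
    return K,np.linalg.inv(T@np.array(c['T_tool_cam'])),c
def proj(n,P,ct=None):
    K,E,_=ct or camT(n); P=np.atleast_2d(P); p=(E[:3,:3]@P.T).T+E[:3,3]; p=p*[1,-1,-1]
    q=(K@p.T).T; return q[:,:2]/q[:,2:]
def back(n,uv,z,ct=None):
    K,E,_=ct or camT(n); d=np.linalg.inv(K)@[uv[0],uv[1],1]; d=d*[1,-1,-1]
    d=E[:3,:3].T@d; o=-E[:3,:3].T@E[:3,3]; return o+d*(z-o[2])/d[2]
E
python3 - <<'E'
from h import *
a=save('scene','s1.png'); b=save('top','t1.png')
cv2.imwrite('pics/st.png',cv2.resize(np.hstack([a,b])[:,:,::-1],(800,300)))
print(vision.calibration('top'))
for l in ['drybox','catch_grip','handle','mailer','oil','forceps','mug','carton','canister','marker']:
    for n in ['top','scene']:
        r=recognise(l,n)[:2]; print(l,n,[(np.round(x['rect']),round(x['p'],2)) for x in r])
E
```

```text
pics
{'mtx': array([[435.2584321 ,   0.        , 280.43261821],
       [  0.        , 435.2584321 , 217.99280523],
       [  0.        ,   0.        ,   1.        ]]), 'extrinsics': array([[ 1.98544587e-02, -9.99582479e-01,  2.09921190e-02,
         1.24483534e-04],
       [ 9.93183543e-01,  2.21307151e-02,  1.14440731e-01,
        -5.50995591e-01],
       [-1.14857520e-01,  1.85768683e-02,  9.93208261e-01,
        -1.29774504e+00],
       [ 0.00000000e+00,  0.00000000e+00,  0.00000000e+00,
         1.00000000e+00]])}
drybox top [(array([289., 190., 113.,  98.]), 0.72), (array([255., 206.,  15.,  15.]), 0.62)]
drybox scene [(array([267., 231., 113.,  96.]), 0.61)]
catch_grip top []
catch_grip scene [(array([291., 191.,  13.,  19.]), 0.5)]
handle top [(array([301., 220.,  32.,  10.]), 0.64)]
handle scene [(array([244., 192.,  34.,  13.]), 0.51)]
mailer top [(array([355., 202.,  23.,  28.]), 0.7)]
mailer scene [(array([187., 262.,  32.,  27.]), 0.8)]
oil top [(array([223., 191.,  11.,  12.]), 0.47)]
oil scene [(array([336., 234.,  14.,  17.]), 0.54)]
forceps top [(array([148., 202.,  37.,  35.]), 0.19)]
forceps scene []
mug top [(array([128., 276.,  42.,  31.]), 0.73), (array([437., 276.,  24.,  34.]), 0.33)]
mug scene [(array([382., 169.,  31.,  36.]), 0.61)]
carton top [(array([148., 200.,  38.,  35.]), 0.79)]
carton scene [(array([405., 216.,  35.,  27.]), 0.85)]
canister top [(array([447., 216.,  17.,  14.]), 0.78)]
canister scene [(array([ 78., 266.,  26.,  32.]), 0.87), (array([292., 192.,  13.,  22.]), 0.69)]
marker top [(array([437., 275.,  29.,  42.]), 0.66)]
marker scene [(array([ 91., 233.,  28.,  16.]), 0.62), (array([292., 190.,  13.,  21.]), 0.27)]
```

```bash
python3 - <<'E'
from h import *
a=cv2.imread('pics/t1.png')[130:280,190:390]; cv2.imwrite('pics/tc.png',cv2.resize(a,(800,600),interpolation=cv2.INTER_CUBIC))
print(back('top',(301,220),.17),back('top',(255,206),.165),back('top',(289,190),.1))
E
```

```text
[ 0.53059751 -0.04205055  0.17      ] [0.56709365 0.08484974 0.165     ] [ 0.6257554 -0.0103642  0.1      ]
```

View pics/tc.png

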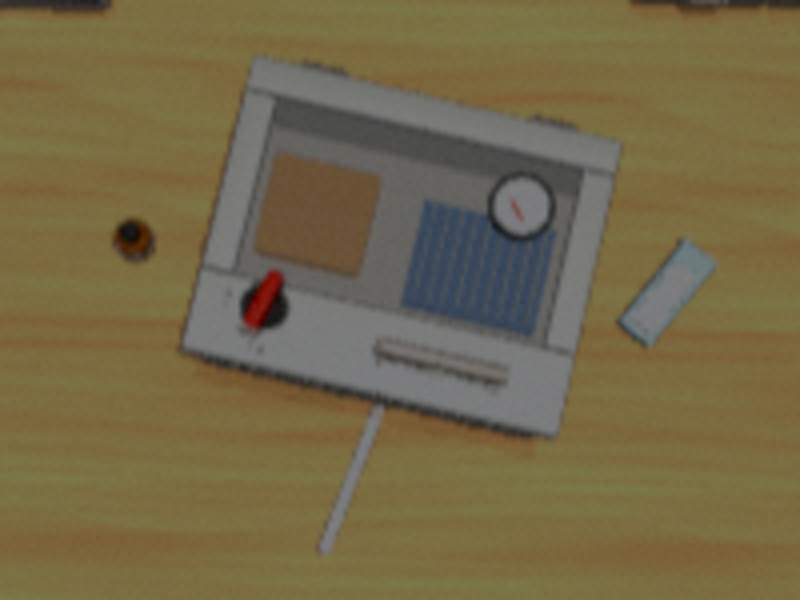

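View pics/s1.png

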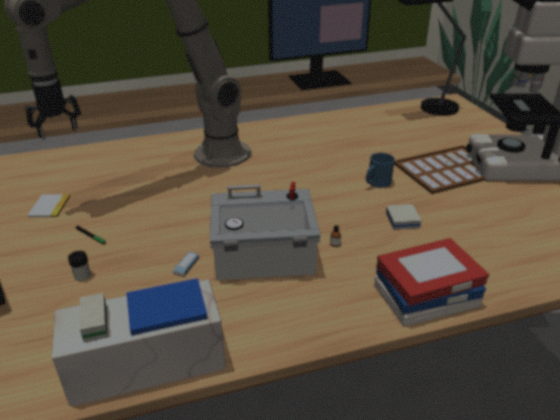

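The crop shows the box yawed about -15°, front edge toward the robot. The lid corners are at crop (182,350), (556,435), (258,57) and (620,145). The red catch is near (264,300), the bar runs (378,346) to (507,374), and the forceps lie in front.

```bash
cat >> h.py <<'E'
def boxfit():
    crop=lambda u,v:(190+u/4-.4,130+v/4-.4)
    pts=[((182,350),(-106,134,138)),((556,435),(-106,-134,138)),((378,346),(-76,0,170)),((507,374),(-76,-90,170)),((264,300),(-64,85,170))]
    W=np.array([back('top',crop(*u),m[2]/1000)[:2] for u,m in pts]); M=np.array([m[:2] for _,m in pts])/1000
    w=W.mean(0);m=M.mean(0); a=W-w;b=M-m
    th=np.arctan2((b[:,0]*a[:,1]-b[:,1]*a[:,0]).sum(),(a*b).sum())
    Rm=np.array([[np.cos(th),-np.sin(th)],[np.sin(th),np.cos(th)]]); t=w-Rm@m
    return th,Rm,t,W-(M@Rm.T+t)
E
python3 - <<'E'
from h import *
th,Rm,t,res=boxfit(); print(np.degrees(th),t,res*1000)
c=t+Rm@[-.064,.085]; h=t+Rm@[-.076,-.045]; print(c,h)
# pre-grasp candidates
for yaw in [th, th+np.pi]:
  for off in [0,90,-90]:
    y=np.degrees(yaw)+off
    for nm,p in (('c',c),('h',h)):
        q=robot.inverse_kinematics([*p,.2],[180,0,y]); print(nm,round(y),None if q is None else np.round(q))
print(robot.current_eef_rot())
E
```

```text
-11.667299646009115 [ 0.61524794 -0.01196212] [[-0.27909085  0.11430767]
 [-0.12312968 -0.51016027]
 [-0.51295122  0.98117705]
 [ 0.38204534  0.53259126]
 [ 0.53312642 -1.11791571]]
[0.5697597  0.08422426] [ 0.53171794 -0.04066299]
c -12 [  17.   27.  -39.   86.   18.   73. -126.]
h -12 [  22.   20.  -26.   93.    9.   69. -107.]
c 78 [ 21.  29. -46.  86.  21.  74. -39.]
h 78 [ 31.  22. -37.  93.  14.  70. -21.]
c -102 [ 29.  35. -62.  85.  31.  78. 134.]
h -102 [ 46.  30. -62.  92.  27.  74. 148.]
c 168 [ 22.  30. -48.  86.  23.  75.  50.]
h 168 [ 32.  22. -39.  93.  15.  70.  68.]
c 258 [ 29.  35. -62.  85.  31.  78. 134.]
h 258 [ 46.  30. -62.  92.  27.  74. 148.]
c 78 [ 21.  29. -46.  86.  21.  74. -39.]
h 78 [ 31.  22. -37.  93.  14.  70. -21.]
[1.79999431e+02 3.13690906e-03 2.01572123e+01]
```

```bash
python3 - <<'E'
from h import *
th,Rm,t,_=boxfit(); c=t+Rm@[-.064,.085]; y=np.degrees(th)+180
robot.line_to([.19,-.516,.32]); robot.move_to([*c,.29],[180,0,y])
print(robot.current_tool_pos(),robot.current_eef_rot())
ct=camT('wrist'); im=save('wrist','w1.png')
hh=t+Rm@[-.076,-.045]
W=[[*c,.176],[*(c+Rm@[.022,0]),.176],[*(c-Rm@[.022,0]),.176],[*(hh),.17],[*(hh+Rm@[0,.045]),.17],[*(hh-Rm@[0,.045]),.17]]
im=im[:,:,::-1].copy()
for p in proj('wrist',W,ct): print(p); cv2.circle(im,tuple(int(v) for v in p),4,(0,255,0),1)
cv2.imwrite('pics/w1a.png',im); print(robot.current_time_s())
E
```

```text
[0.57013475 0.08246844 0.2898187 ] [-1.79940769e+02  3.52852514e-03  1.68163439e+02]
[281.53364202 211.74769215]
[281.52344266 237.12358833]
[281.54439688 184.98971104]
[121.49972158 195.67257669]
[176.84765589 195.58592251]
[ 66.18868008 195.7591731 ]
4.2917
```

View pics/w1a.png

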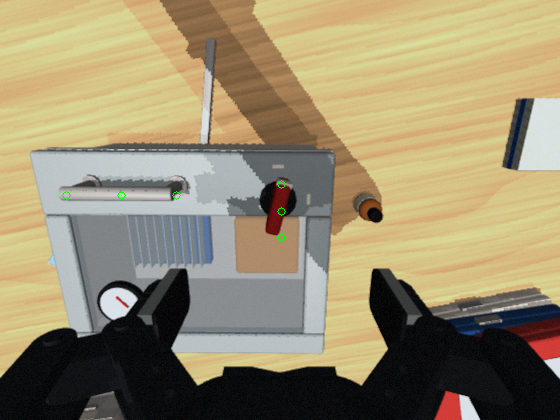

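The predicted bar sits right on the handle. The wing runs (285,181) to (273,233), so it starts about 13° clockwise. I'll zoom in to refine that.

```bash
python3 - <<'E'
from h import *
im=cv2.imread('pics/w1.png'); cv2.imwrite('pics/w1z.png',cv2.resize(im[160:250,225:345],(800,600),interpolation=cv2.INTER_CUBIC))
ct=camT('wrist'); print(np.linalg.inv(ct[1])[:3])
th,Rm,t,_=boxfit()
m=((im[:,:,2]>90)&(im[:,:,1]<60)).astype(np.uint8); m[:, :240]=0; m[:,320:]=0;m[:160]=0; m[250:]=0
r=cv2.minAreaRect(cv2.findNonZero(m)); print(r)
for z in(.176,.165): print(Rm.T@(back('wrist',r[0],z,ct)[:2]-t))
E
```

```text
[[ 0.20397579 -0.93318074 -0.2959182   0.49508291]
 [ 0.9789752   0.1940655   0.06281825  0.09823314]
 [-0.00119327 -0.30250998  0.95314547  0.41533005]]
((277.0692443847656, 209.24615478515625), (14.646867752075195, 50.08000946044922), 15.255120277404785)
[-0.06617876  0.08155988]
[-0.06278734  0.0814653 ]
```

View pics/w1z.png

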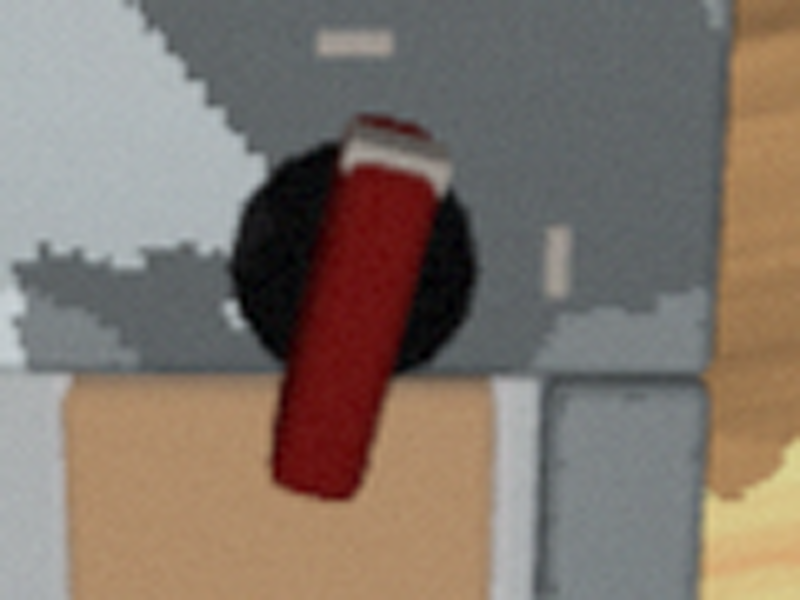

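```bash
python3 - <<'E'
from h import *
th,Rm,t,_=boxfit(); ct=camT('wrist')
f=lambda u,v:(225+u/6.667-.4,160+v/6.667-.4)
b=lambda u,v,z: Rm.T@(back('wrist',f(u,v),z,ct)[:2]-t)
p,q=b(398,145,.176),b(315,492,.176); d=q-p
print(p,q,(p+q)/2,np.linalg.norm(d),np.degrees(np.arctan2(d[1],d[0])),b(353,258,.142))
c=t+Rm@[-.064,.083]; a=-14.
y0=np.degrees(th)+180
robot.move_to([*c,.24],[180,0,y0+a]); fingers.gripper_to(0.6,40)
print(robot.line_to([*c,.165],velocity=.08,f_stop=8), robot.current_tool_pos())
fingers.gripper_to(0,40)
print(robot.current_finger_gap(),robot.current_gripper_force(),robot.current_contact_force(),robot.current_torque(),robot.current_time_s())
E
```

```text
[-0.08896827  0.08729031] [-0.04537953  0.0771826 ] [-0.0671739   0.08223646] 0.04474532167206016 -13.05547295091032 [-0.06608744  0.08174037]
False [0.56984826 0.08248384 0.16566744]
0.13229765447225972 42.653560638427734 [-2.86736175 -3.75975341  4.90316419] [-0.67781232  0.69584112 -0.07424565] 6.5833
```

```bash
python3 - <<'E'
from h import *
th,Rm,t,_=boxfit(); y0=np.degrees(th)+180; c=t+Rm@[-.0655,.0822]
for a in (-30,-46,-62,-76,-88):
    robot.line_to([*c,.165],[180,0,y0+a],velocity=.03)
    print(a,round(robot.current_time_s(),2),robot.current_eef_rot()[2]-y0,np.round(robot.current_contact_force(),1),np.round(robot.current_torque(),2),robot.current_finger_gap())
E
```

```text
-30 7.02 -29.944881997988205 [-0.2 -3.8  4.4] [-0.78 -0.05 -0.04] 0.12945312721824584
-46 7.45 -45.87844369019285 [-1.3 -5.7  5.7] [-1.02  0.06 -0.08] 0.13255178013611182
-62 7.88 -61.87635446627408 [-0.9 -5.7  6.7] [-1.13  0.23 -0.  ] 0.13505025300885887
-76 8.28 -75.87182625761083 [-2.3 -6.1  6.8] [-1.15  0.36  0.01] 0.128036815414011
-88 8.63 -87.8668277702822 [-2.6 -6.7  7.6] [-1.1   0.52 -0.06] 0.1290331485779835
```

```bash
python3 - <<'E'
from h import *
th,Rm,t,_=boxfit(); y=np.degrees(th)+90
fingers.gripper_to(.6); p=robot.current_tool_pos(); robot.line_to([p[0],p[1],.26])
h=t+Rm@[-.077,-.046]
robot.move_to([*h,.26],[180,0,y])
ct=camT('wrist'); im=save('wrist','w2.png')[:,:,::-1].copy()
W=[[*(t+Rm@[-.076,-.045+k]),.17] for k in(-.045,0,.045)]+[[*(t+Rm@[-.064,.085]),.176]]
for q in proj('wrist',W,ct): print(q); cv2.circle(im,tuple(int(v) for v in q),3,(0,255,0),1)
cv2.imwrite('pics/w2a.png',im); print(robot.current_time_s())
E
```

```text
[280.47194843 275.98817793]
[280.47529807 220.92534617]
[280.47907498 158.83871107]
[301.07364213  13.94159418]
10.5167
```

View pics/w2a.png

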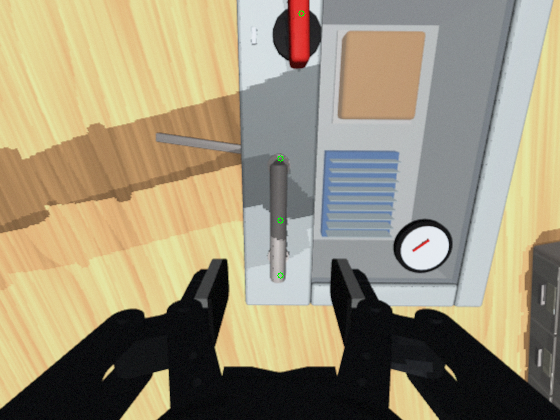

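The catch wing now lies along the box's y (column ~300), so it is free. The bar is at column ~278, within 2 mm of the prediction.

```bash
python3 - <<'E'
from h import *
th,Rm,t,_=boxfit(); y=np.degrees(th)+90
h=t+Rm@[-.0772,-.046]
print(robot.line_to([*h,.168],velocity=.08,f_stop=8))
fingers.gripper_to(0,80)
p0=np.array(robot.current_tool_pos()); R0=R.from_euler('xyz',[180,0,y],degrees=True)
print(p0,robot.current_finger_gap(),robot.current_gripper_force(),robot.current_contact_force(),robot.current_time_s())
if robot.current_finger_gap()>.1:
    ax=np.array([*(Rm@[0,1]),0]); hg=np.array([*(t+Rm@[.108,0]),.128])
    rel=p0-hg
    for a in np.arange(.02,.161,.02):
        Q=R.from_rotvec(ax*a)
        robot.line_to(hg+Q.apply(rel),(Q*R0).as_euler('xyz',degrees=True),velocity=.02)
        print(round(a,2),round(robot.current_time_s(),2),np.round(np.array(robot.current_tool_pos())-p0,4),np.round(robot.current_contact_force(),1),round(robot.current_finger_gap(),3))
    robot.pause(.7)
    print(robot.current_contact_force(),robot.current_gripper_force())
    save('wrist','w3.png'); save('scene','s3.png')
    cv2.imwrite('pics/f.png',np.hstack([cv2.resize(cv2.imread('pics/w3.png'),(400,300)),cv2.resize(cv2.imread('pics/s3.png')[150:285,170:350],(400,300))]))
E
```

```text
False
[ 0.52886349 -0.04107443  0.1683845 ] 0.11037114422091088 78.09883117675781 [-5.3875289   0.14295518  5.67699103] 12.275
0.02 12.63 [ 0.0003 -0.0001  0.002 ] [  1.5   1.4 -12.3] 0.11
0.04 12.97 [ 0.0017 -0.0003  0.0077] [ 0.6  0.8 -7.1] 0.111
0.06 13.32 [ 0.0029 -0.0006  0.0117] [-0.6 -0.2 -4.8] 0.111
0.08 13.66 [ 0.0037 -0.0008  0.0149] [-1.1  1.  -3.5] 0.113
0.1 14.0 [ 0.0048 -0.0011  0.0184] [-0.4  0.3 -3. ] 0.107
0.12 14.34 [ 0.006  -0.0013  0.022 ] [-0.6  0.2 -4.5] 0.105
0.14 14.68 [ 0.0073 -0.0016  0.0256] [-0.5  0.8 -3.4] 0.108
0.16 15.03 [ 0.0086 -0.0019  0.0292] [-1.5  0.  -3.8] 0.109
[-1.65609849  0.03311667 -4.9547138 ] 79.17172908782959
```

View pics/f.png

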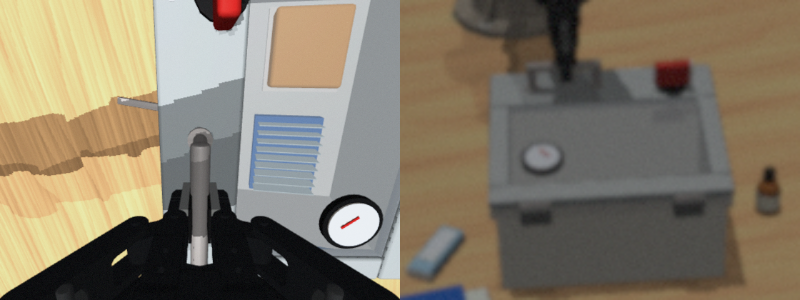

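The fingers hold the bar. The force peaked, dropped and settled at the lid's weight (about 4 N), at about 0.16 rad. The catch is still free and the bystanders look undisturbed.

```bash
python3 -c "
from h import *
print(workorder.close_job())"
```

```text
the job is handed in; nothing more can be done
None
```

The job is handed in: the catch is turned free, the gasket has let go, and the gripper is holding the lid still by its handle at about 0.16 rad (front edge about 34 mm up), with the bystanders in view undisturbed; no verdict came back.

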